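# Clock a keyed calibration cell into the photometer port

## Task

Fit the calibration cell with the orange grip into the sloping port of the bench photometer. The keyway of the port has been left at some unknown angle, so set the cell in the bore and turn it under light pressure until you feel its key drop into the keyway, then push it fully home so that its flange sits flush on the collar, and let go; do not force it down on the collar. Leave the blue-gripped cell in its parking place and do not disturb the beaker and the timer.

Things in the scene. Friction and masses are not known exactly. Their poses are not given: they have to be found in the camera images.
- orange_cell_grip (a point): Calibration cell with an orange grip bar, one rigid part, 58 mm tall, 0.08 to 0.17 kg. Point on the cell's axis inside the bar, 45 mm above its foot: the height to grip. z: up the axis; x: along the bar, to the key; y: across the bar. Bar 44 (x) x 14 (y) x 34 mm, from 21 mm below this point to 13 mm above. Under it a black flange, 54 mm diameter, 6 mm thick, underside 27 mm below this point.
- orange_cell_key (a point): Middle of the lower face of the orange cell's key, 22 mm off the axis, 36 mm below the grip point. The key is a metal lug, 10 mm wide, reaching 27 mm from the axis and 9 mm below the flange; a white mark on the flange is above it. The spigot under the flange is 39.6 mm diameter, 18 mm long, foot chamfered by 3.5 mm; its last 9 mm, below the key, are plainly round.
- blue_cell_grip (a point): The same kind of cell with a blue grip bar, in the other recess of the block; to be left there. Same point and axes.
- parking: Grey parking block, fixed, 100 (x) x 240 (y) x 14 mm, origin at the centre of its underside. Two round recesses 44 mm diameter, 7 mm deep, at y = +60 and -60 mm; a cell stands upright in each, either colour in either, its key turned up to 0.9 rad from the block's +x.
- port_face (a point): Centre of the flat outer face of the photometer's port, a metal collar 72 mm diameter, 24 mm high on the sloping panel. z: out along the port's axis, 30 degrees from vertical, leaning to the robot side; x: uphill; y: across. A keyway 12.5 mm wide cuts the collar's wall from bore to outside, over the whole depth, somewhere within 1.0 rad either side of uphill; this reading does not show where.
- port_floor (a point): Centre of the floor of the port's bore (same axes): 42.6 mm diameter, 21 mm deep below the face. Key off the keyway: the key rests on the collar face and the flange stands 9 mm above it. Key in the keyway: the flange comes down flush, the grip point then 27 mm above port_face along z. The collar is stiff and does not turn by hand.
- photometer: White photometer with a sloping panel, fixed, 200 x 200 mm. Origin at the centre of its underside, x from its low front (35 mm) to its high back (139 mm), y across.
- orange_cell: The orange-gripped cell again; origin at the centre of its foot, 45 mm below orange_cell_grip, same axes.
- beaker: Small clear beaker, 54 mm diameter, 69 mm tall, on the worktop, not to be disturbed. Origin at the centre of its foot.
- timer: White bench timer, 68 x 68 x 20 mm, on the worktop, not to be disturbed. Origin at the centre of its underside.
Not all that is in view belongs to the job. Leave any red or yellow look-alike of the orange_cell alone.

How it is judged (in metres and radians):
On the way, in this order (a step that is already met when the one before it is completed fails the run):
1. the orange cell is taken out of the parking block (height (world z) of orange_cell_grip above 0.085 m), for 0.2 s.
2. the orange cell is fully home in the port (z of orange_cell_grip in the frame of port_face between 0.0235 and 0.0292 m and distance between orange_cell_grip and port_face below 0.0305 m and angle between the z axis of orange_cell_grip and the z axis of port_face, either way round below 0.07 rad), for 0.2 s.
At the end, for the whole second after the job is handed in: The orange cell is home in the port: its grip point 23.5 to 29.2 mm above the collar face along the port's axis (27 mm is flush), within 30.5 mm of the face's centre, its axis within 0.07 rad of the port's; it is at rest and released; the blue cell is still in its recess (moved less than 20 mm) (all of step 2 and linear speed of orange_cell below 0.01 m/s and contact force between the fingers and orange_cell below 0.1 N and distance of blue_cell_grip from where it was at the start of the episode below 0.02 m); the robot touches nothing.
It fails at once if the cell is forced against the photometer (more than 80 N) (contact force between orange_cell and photometer above 80 N).
It fails at once if the blue cell is knocked or moved by 20 mm (distance of blue_cell_grip from where it was at the start of the episode above 0.02 m).
It fails at once if the beaker is moved by 20 mm (distance of beaker from where it was at the start of the episode above 0.02 m).
It fails at once if the timer is moved by 20 mm (distance of timer from where it was at the start of the episode above 0.02 m).
It also fails if it takes over 58 s, if anything falls off the work surface, if the arm or the gripper's body presses on something with over 40 N, if the wrist force passes 120 N, or if a joint passes its speed limit or range.

## Robot

A 6-joint arm with a two-finger parallel gripper is mounted at the origin on a cart in front of the work surface, level with it; the furniture and walls round the work are solid. World frame = base frame: x ahead of the robot, y to its left, z up, the work surface at z = 0. Lengths are in mm, angles in rad, forces in N, time in s.
With the tool pointing down it reaches from about 300 to 775 mm from the base axis. Payload 14.6 kg.
Tool frame: the origin (TCP) lies on the centre line of the jaws, within the pads' length; the fingertips stand 8 mm ahead of it and the grasp point (between the pads) lies 11 mm behind it (bot.tcp_to_tips is the distance from the TCP to the fingertips, in mm); x points along the fingers, y is the direction in which the jaws open and shut, and the axes are right-handed (so a half turn about x gives the same grasp; the last joint's range is limited). The gripper opens to 94 mm and grips with 3 to 60 N. Pads are 16 mm wide; open, the fingers measure 119 mm over their backs; the gripper's body (75 mm by 177 mm) begins 78 mm behind the grasp point.
Start: joints at [1.046, 0.3, 1.521, -0, 1.321, -0.067], TCP at [243.083, 493.356, 213.446] pointing down, gripper open.
Joint ranges: [-3.03, 3.03], [-0.79, 2.21], [0.23, 2.52], [-1.04, 4.18], [0, 3.07], [-2.55, 2.55]. Speed limits (rad/s): [2.22, 2.22, 2.57, 3.14, 3.14, 3.14].

## Interface

Orientations are given as a 3x3 rotation matrix whose columns are the frame's x, y, z axes.
In Python, from plant import bot gives the robot as it stands.
- The arm moves only by the tool step_arm, never from a script. Its argument "deltas" is a list of rows, each an object of numbers: "tx", "ty", "tz": the shift along the tool's x, y, z in m; "rx", "ry", "rz": the turn, a rotation vector about the tool's x, y, z in degrees; "claw": the opening, from 0 (shut) to 1 (fully open). In form: [{"tx": .., "ty": .., "tz": .., "rx": .., "ry": .., "rz": .., "claw": ..}, ...]. A call has 1 to 10 rows; each row is the pose to reach, as a shift and turn from the pose measured when the call began, along the tool's axes at that moment; what a row does not reach only later rows make up. A row lasts 1/10 s, in which the tool goes at most 50 mm and 8.59 degrees, less where a joint would pass 70% of its speed; a pose out of reach is approached as far as the arm can. A call with a gripper value outside its range is refused whole. The fingers move at their own pace and stop on an object; "squeeze" is the grip in N (left out, the last holds). Time passes only in rows, so rows that repeat a pose let the fingers close. It gives the time, the measured TCP pose, the force and the opening at its end, in the units of the state.
- bot.sense(): the state, without advancing time (a new reading comes with each control period).
- bot.camera(name): name is "scene" or "top"; returns a dict with "pixels" (400x640x3 uint8, blue, green, red), "depth" (400x640 float32, mm along the optical axis (not along the pixel's ray), 0 where there is no reading), "fx", "fy", "cx", "cy" (pixels), "k1" (the pictures are not rectified: a ray, as slopes to the right and down, at radius r is drawn at 1 + k1 r^2 times it, then the intrinsics apply), "T" (4x4, takes a point from camera to world coordinates). Camera axes: x right, y up, looking along -z (the intrinsics and any distortion apply to the point x, -y, -z); pixel columns grow to the right and rows downward; lengths in mm; the calibration is good to about 2 mm. A picture is of the moment at which its call begins.
- bot.close_job(): hands the job in, once; it reports no verdict.
Trained networks look in a picture, given as the dict that the camera call returned (one of the last four; its "shot" number tells which), for a name from the list of things; names that differ only in an ending like _2 or _b are one class to them, and where a whole thing is asked for, a point or a joint stands for the part that bears it (a point fixed in the world has none). Each returns a list of dicts, best first, with "confidence" (0 to 1); they miss things now and then, are a little off and sometimes report something else, mostly with a low value. They report only what shows in the picture. A call takes as long as a camera call. They do not tell look-alikes from the thing itself.
- bot.boxes_of(picture, name): "uv" ([column, row] in pixels, amid what is visible of it).
The state is a dict: "time_s": time; "qpos": joint angles; "joint_velocities": joint speeds; "joint_efforts": joint torques, N m; "tool_pos": TCP position; "orientation": TCP orientation; "wrist_force": force on the tool from outside, world axes, zero at the start; "torque": the same for the moment, N m; "finger_gap": finger opening in mm.
Only numpy, scipy, OpenCV 4.12 (cv2) and the standard library are available. Lean on these libraries where they do the work, as an engineer would, in place of code of your own. Each camera call takes 0.05 s, during which the arm holds its last target. There are 200 camera calls.

## Working session

There is one attempt and no reset: what is moved stays moved. The work goes in short steps, Python scripts to look and compute and a tool call to move; the robot and the scene stay as the last step left them, time stands still between calls to the robot, and variables do not carry over. Pictures are saved under pics/ and viewed, about 8 in all and at most 12, crops included, and the job is handed in when it is done.

Besides the shell and the picture viewer there is one more tool, called as a command line: name --argument value ..., lists and objects as JSON in quotes. step_arm: Moves the arm, as the interface text tells. Its arguments: {"type":"object","properties":{"deltas":{"type":"array"},"squeeze":{"type":"number"}},"required":["deltas"]}

```bash
mkdir -p pics
cat > h.py <<'E'
import numpy as np, cv2
from plant import bot
def rays(c,uv):
    uv=np.atleast_2d(np.asarray(uv,float)); K=np.array([[c['fx'],0,c['cx']],[0,c['fy'],c['cy']],[0,0,1]])
    return cv2.undistortPoints(uv.reshape(-1,1,2),K,np.array([c['k1'],0,0,0,0.])).reshape(-1,2)
def world(c,uv,d=None):
    uv=np.atleast_2d(np.asarray(uv,float)); s=rays(c,uv)
    if d is None: d=c['depth'][uv[:,1].round().astype(int),uv[:,0].round().astype(int)]
    d=np.asarray(d,float)
    P=np.c_[s[:,0]*d,-s[:,1]*d,-d,np.ones(len(s))]
    return (P@np.array(c['T']).T)[:,:3]
def cloud(c):
    v,u=np.mgrid[0:400,0:640]; return world(c,np.c_[u.ravel(),v.ravel()],c['depth'].ravel()).reshape(400,640,3)
E
python3 - <<'E'
from h import *
import pickle
for n in ("scene","top"):
    c=bot.camera(n); cv2.imwrite(f'pics/{n}0.png',c['pixels']); pickle.dump(c,open(n+'0.pkl','wb'))
    print(n,np.array(c['T']).round(2).tolist(),c['fx'],c['k1'])
    for o in ("orange_cell_grip","orange_cell_key","blue_cell_grip","parking","port_face","photometer","beaker","timer"):
        r=bot.boxes_of(c,o)
        for d in r[:3]: print(o,np.round(d['uv']),round(d['confidence'],2),world(c,d['uv']).round(0)[0])
s=bot.sense();print(s['time_s'],s['tool_pos'],np.round(s['orientation'],3).tolist(),s['finger_gap'],s['wrist_force'])
E
```

```text
scene [[0.87, 0.36, -0.32, 144.9], [-0.49, 0.67, -0.57, -554.06], [0.01, 0.65, 0.76, 1004.57], [0.0, 0.0, 0.0, 1.0]] 406.9501477416711 -0.03060296714138423
orange_cell_grip [318. 258.] 0.66 [432. -15.  35.]
orange_cell_grip [314. 214.] 0.63 [494. 124.  44.]
orange_cell_grip [342. 239.] 0.61 [517.  -4.  55.]
orange_cell_key [313. 215.] 0.7 [491. 123.  41.]
orange_cell_key [317. 257.] 0.64 [430. -16.  43.]
orange_cell_key [273. 235.] 0.59 [358. 123.  26.]
blue_cell_grip [291. 189.] 0.59 [477. 244.  43.]
parking [314. 216.] 0.25 [494. 121.  33.]
port_face [380. 280.] 0.73 [ 525. -176.   82.]
photometer [389. 287.] 0.67 [ 528. -211.  103.]
beaker [275. 149.] 0.61 [507. 435.  51.]
timer [366. 212.] 0.65 [648.  69.  19.]
top [[0.02, 0.99, -0.12, 417.6], [-1.0, 0.02, 0.0, 115.58], [0.0, 0.12, 0.99, 925.54], [0.0, 0.0, 0.0, 1.0]] 370.8248354215234 -0.040514831160253395
orange_cell_grip [372. 239.] 0.86 [431.  -0.  58.]
orange_cell_grip [365. 199.] 0.83 [529.  13.  31.]
orange_cell_grip [313. 266.] 0.75 [365. 137.  24.]
orange_cell_key [318. 263.] 0.72 [375. 125.  58.]
orange_cell_key [319. 213.] 0.66 [489. 124.  67.]
orange_cell_key [373. 238.] 0.57 [436.  -3.  59.]
blue_cell_grip [316. 215.] 0.39 [484. 130.  66.]
parking [291. 219.] 0.6 [478. 193.  18.]
parking [317. 214.] 0.41 [487. 129.  64.]
port_face [451. 203.] 0.89 [ 519. -180.   83.]
photometer [450. 192.] 0.87 [ 539. -166.  116.]
beaker [179. 201.] 0.77 [518. 476.   6.]
beaker [266. 219.] 0.24 [473. 247.  65.]
timer [342. 147.] 0.81 [660.  70.  21.]
timer [316. 214.] 0.53 [487. 130.  63.]
0.9 [243.09348349 493.35472396 213.45357275] [[-0.0, 0.442, 0.897], [-0.0, 0.897, -0.442], [-1.0, -0.0, 0.0]] 93.85187952057632 [-0.31485098  0.05985247 -0.01968972]
```

View pics/scene0.png

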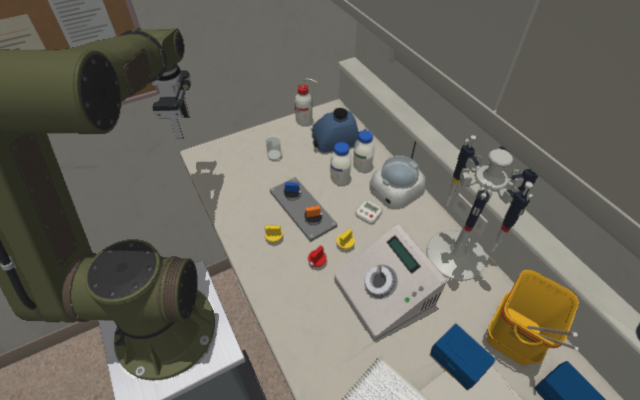

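View pics/top0.png

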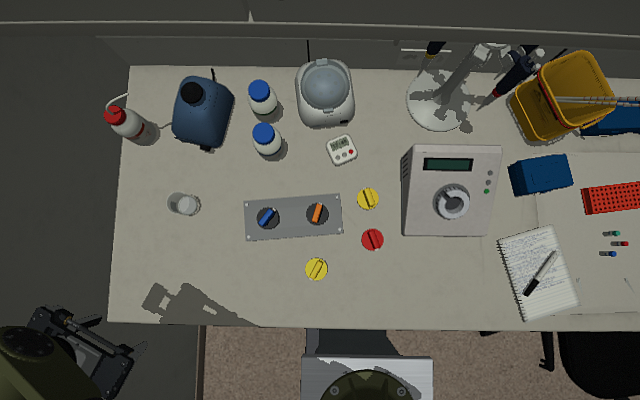

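Both pictures show the orange bar in the block (top 317,214; scene 313,213) with the blue one beside it (top 267,217). Look-alikes are yellow (top 368,199 and 316,268) and red (top 372,239). The port is at top 451,203. I choose the orange cell in the grey block.

```bash
cat > m.py <<'E'
from h import *
import pickle
cs={n:pickle.load(open(n+'0.pkl','rb')) for n in ('scene','top')}
def crop(c,u,v,r,s): return cv2.resize(c['pixels'][v-r:v+r,u-r:u+r],None,fx=s,fy=s,interpolation=cv2.INTER_CUBIC)
cv2.imwrite('pics/crop1.png',np.vstack([np.hstack([crop(cs['top'],317,214,22,9)[:, :],crop(cs['top'],451,203,22,9)]),np.hstack([crop(cs['scene'],313,213,22,9),crop(cs['scene'],380,280,22,9)])])[:, :][:800])
for n,c in cs.items():
    W=cloud(c); h=cv2.cvtColor(c['pixels'],cv2.COLOR_BGR2HSV)
    # block
    for nm,lo,hi in (('orange',5,16),('blue',100,125)):
        m=(h[...,0]>=lo)&(h[...,0]<=hi)&(h[...,1]>150)&(h[...,2]>60)&(abs(W[...,0]-485)<60)&(abs(W[...,1]-190)<130)
        P=W[m]; T=P[P[:,2]>np.percentile(P[:,2],90)-4]
        # top face: z near max
        (cx,cy),(w,l),a=cv2.minAreaRect(T[:,:2].astype(np.float32)); 
        print(n,nm,len(P),len(T),'top',T.mean(0).round(1),'z',np.percentile(T[:,2],[50]).round(1),'rect',np.round([cx,cy,w,l,a],1))
        mu=T[:,:2]-T[:,:2].mean(0); e,V=np.linalg.eigh(mu.T@mu); print('  bar angle',np.degrees(np.arctan2(V[1,1],V[0,1])).round(1))
    m=(abs(W[...,2]-14)<4)&(abs(W[...,0]-485)<75)&(abs(W[...,1]-190)<150)&(h[...,1]<60)&(c['pixels'].sum(2)<420)
    P=W[m]; r=cv2.minAreaRect(P[:,:2].astype(np.float32)); print(n,'block',r,np.median(P[:,2]))
    # panel plane
    m=(abs(W[...,0]-530)<95)&(abs(W[...,1]+180)<95)&(W[...,2]>35)
    P=W[m]; d=P@np.array([-.5,0,.8660])
    print(n,'height along port axis hist'); hh,ee=np.histogram(d,bins=np.arange(-240,-130,4)); print([(int(x),int(y)) for x,y in zip(ee,hh) if y])
    np.save(n+'_panel.npy',P)
E
python3 m.py
```

```text
scene orange 138 53 top [491.5 127.7  64.8] z [64.6] rect [492.  128.6  16.6  40.1  77.8]
  bar angle 166.2
scene blue 113 40 top [478.1 246.3  64.7] z [64.6] rect [478.5 246.3  14.7  38.   60.4]
  bar angle 149.9
scene block ((485.65966796875, 187.5283660888672), (101.56771850585938, 243.3816680908203), 5.954446792602539) 14.012897581038146
scene height along port axis hist
[(-200, 32), (-196, 1625), (-192, 3214), (-188, 461), (-184, 35), (-180, 33), (-176, 39), (-172, 119), (-168, 243), (-164, 12)]
top orange 114 97 top [489.6 129.9  64.3] z [64.] rect [490.  129.9  13.2  42.2  74.8]
  bar angle 165.0
top blue 108 91 top [478.1 249.1  64.6] z [64.6] rect [478.5 249.   13.3  41.3  53.8]
  bar angle 143.5
top block ((484.11749267578125, 189.5357666015625), (97.8464126586914, 240.4978790283203), 5.981679439544678) 13.850576812172335
top height along port axis hist
[(-200, 3), (-196, 2009), (-192, 3942), (-188, 310), (-184, 43), (-180, 36), (-176, 45), (-172, 221), (-168, 224)]
```

View pics/crop1.png

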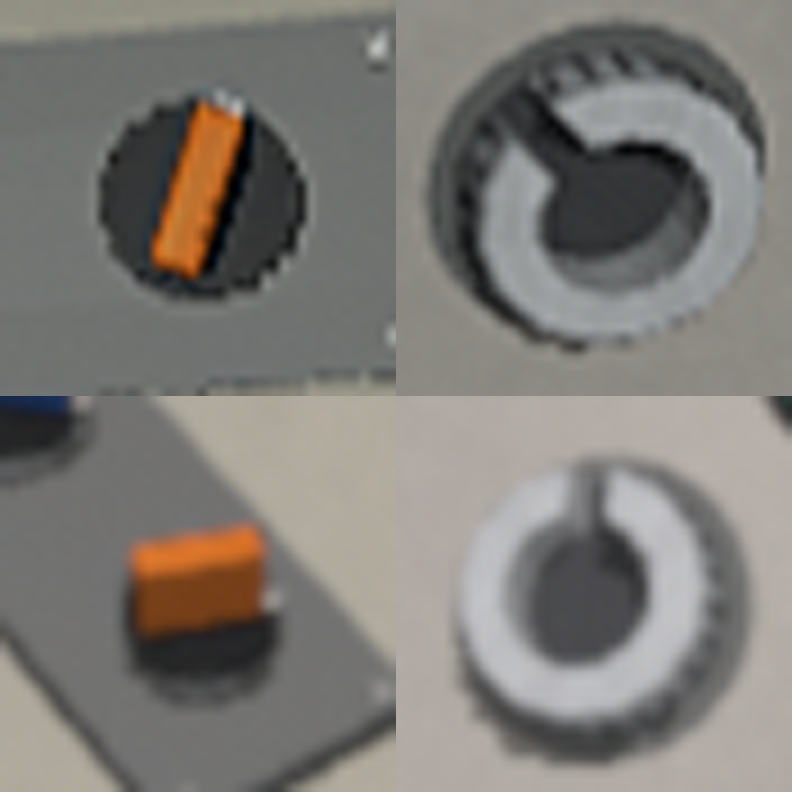

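The crop shows the orange bar with its white key mark on the far (+x, slightly -y) end. The port's keyway is visible, uphill and turned left (+y). Next I measure the port.

```bash
cat > port.py <<'E'
from h import *
from scipy.optimize import least_squares
import pickle
A=[]
for n in ('scene','top'):
    P=np.load(n+'_panel.npy'); 
    d=P@np.array([-.5,0,.866]); Q=P[(d>-198)&(d<-187)]
    for _ in range(4):
        c0=Q.mean(0); nn=np.linalg.svd(Q-c0,full_matrices=False)[2][2]; nn*=np.sign(nn[2])
        r=(P-c0)@nn; Q=P[abs(r)<2]
    yaw=np.degrees(np.arctan2(-nn[1],-nn[0])); print(n,'normal',nn.round(4),'tilt',np.degrees(np.arccos(nn[2])).round(2),'yaw',yaw.round(2))
    rect=None
    z=nn; x=np.array([0,0,1])-z*z[2]; x/=np.linalg.norm(x); y=np.cross(z,x)
    r=(P-c0)@z; F=P[(abs(r-24)<3)]; 
    f=(F-c0)@np.c_[x,y]; h=np.median((F-c0)@z)
    # annulus fit: choose centre maximising membership 21.3<rho<36
    best=None
    def cost(c):
        rho=np.hypot(*(f-c).T); return np.sum(np.clip(np.maximum(21.3-rho,rho-36),0,6)**2)
    g=[(cost((a,b)),a,b) for a in np.arange(f[:,0].mean()-12,f[:,0].mean()+12,.5) for b in np.arange(f[:,1].mean()-12,f[:,1].mean()+12,.5)]
    mn=min(g)[0]; sel=np.array([q[1:] for q in g if q[0]<=mn+2]); c=sel.mean(0)
    C=c0+c[0]*x+c[1]*y+h*z
    ang=np.degrees(np.arctan2(f[:,1]-c[1],f[:,0]-c[0])); rho=np.hypot(*(f-c).T)
    print(' n',len(f),'h',h.round(2),'C',C.round(1),'spread',np.ptp(sel,axis=0))
    hh,_=np.histogram(ang[(rho>22)&(rho<35)],np.arange(-90,91,6)); print(' ang hist from -90',hh)
    A.append((C,nn))
E
python3 port.py
python3 - <<'E'
import sys; sys.path.insert(0,'.')
from h import *
s=bot.sense(); print(s['tool_pos'],s['time_s'])
E
```

```text
scene normal [-0.5002 -0.0076  0.8659] tilt 30.01 yaw 0.87
 n 337 h 23.93 C [ 513.8 -178.   103.7] spread [1.5 1. ]
 ang hist from -90 [7 2 7 6 6 5 6 4 6 7 6 7 4 5 4 6 4 4 7 6 5 1 0 0 1 3 5 4 8 4]
top normal [-0.5038 -0.0052  0.8638] tilt 30.25 yaw 0.6
 n 408 h 23.6 C [ 512.2 -178.1  102. ] spread [0.  0.5]
 ang hist from -90 [5 8 6 6 6 6 8 6 8 6 4 9 6 6 7 8 8 6 8 7 9 1 0 0 0 6 6 7 7 9]
[243.09348349 493.35472396 213.45357275] 0.9
```

```bash
cat >> h.py <<'E'
from scipy.spatial.transform import Rotation as Ro
a=np.radians
C=np.array([513.,-178,102.8]); pz=np.array([-.5,-.0065,.866]); pz/=np.linalg.norm(pz)
px=np.array([0,0,1])-pz*pz[2]; px/=np.linalg.norm(px); py=np.cross(pz,px); RP=np.c_[px,py,pz]
def cellR2tool(Rc): # tool x=-cell z, tool y=-cell y (half-turn grip)
    x=-Rc[:,2]; y=-Rc[:,1]; return np.c_[x,y,np.cross(x,y)]
def plan(pos,R):
    s=bot.sense(); R0=np.array(s['orientation']); t=R0.T@(np.array(pos)-s['tool_pos'])
    print('t(m)',(t/1000).round(4),'r(deg)',np.degrees(Ro.from_matrix(R0.T@R).as_rotvec()).round(2))
def port(zg,ang,off=(0,0)): # TCP pose for grasp height zg above face along port z
    Rc=RP@Ro.from_euler('z',ang,degrees=True).as_matrix()
    return C+RP@np.array([off[0],off[1],zg]), Rc
E
python3 - <<'E'
from h import *
R=cellR2tool(Ro.from_euler('z',-14.7,degrees=True).as_matrix()); plan([490.6,129.1,120],R)
E
```

```text
t(m) [ 0.0935 -0.2173  0.383 ] r(deg) [168.47   0.    -0.  ]
```

step_arm --deltas '[{"tx": 0.0935,"ty": -0.2173,"tz": 0.383,"rx": 168.47,"claw": 0.6},{"tx": 0.0935,"ty": -0.2173,"tz": 0.383,"rx": 168.47,"claw": 0.6},{"tx": 0.0935,"ty": -0.2173,"tz": 0.383,"rx": 168.47,"claw": 0.6},{"tx": 0.0935,"ty": -0.2173,"tz": 0.383,"rx": 168.47,"claw": 0.6},{"tx": 0.0935,"ty": -0.2173,"tz": 0.383,"rx": 168.47,"claw": 0.6},{"tx": 0.0935,"ty": -0.2173,"tz": 0.383,"rx": 168.47,"claw": 0.6},{"tx": 0.0935,"ty": -0.2173,"tz": 0.383,"rx": 168.47,"claw": 0.6},{"tx": 0.0935,"ty": -0.2173,"tz": 0.383,"rx": 168.47,"claw": 0.6},{"tx": 0.0935,"ty": -0.2173,"tz": 0.383,"rx": 168.47,"claw": 0.6},{"tx": 0.0935,"ty": -0.2173,"tz": 0.383,"rx": 168.47,"claw": 0.6}]'

```text
$.deltas[0]: bad value
```

```bash
cat > pk.py <<'E'
from h import *
import sys
z=float(sys.argv[1]); R=cellR2tool(Ro.from_euler('z',-14.7,degrees=True).as_matrix()); plan([490.6,129.1,z],R); print(bot.sense()['time_s'],np.round(bot.sense()['qpos'],2),bot.sense()['tool_pos'])
E
python3 pk.py 120
```

```text
t(m) [ 0.0935 -0.2173  0.383 ] r(deg) [168.47   0.    -0.  ]
0.9 [ 1.05  0.3   1.52 -0.    1.32 -0.07] [243.09348349 493.35472396 213.45357275]
```

step_arm --deltas '[{"tx": 0.01,"ty": -0.02,"tz": 0.04,"rx": 8.5,"ry": 0,"rz": 0,"claw": 0.6},{"tx": 0.02,"ty": -0.04,"tz": 0.08,"rx": 17,"ry": 0,"rz": 0,"claw": 0.6},{"tx": 0.03,"ty": -0.06,"tz": 0.12,"rx": 25.5,"ry": 0,"rz": 0,"claw": 0.6},{"tx": 0.04,"ty": -0.08,"tz": 0.16,"rx": 34,"ry": 0,"rz": 0,"claw": 0.6},{"tx": 0.05,"ty": -0.1,"tz": 0.19,"rx": 42.5,"ry": 0,"rz": 0,"claw": 0.6},{"tx": 0.06,"ty": -0.12,"tz": 0.22,"rx": 51,"ry": 0,"rz": 0,"claw": 0.6},{"tx": 0.07,"ty": -0.14,"tz": 0.25,"rx": 59.5,"ry": 0,"rz": 0,"claw": 0.6},{"tx": 0.08,"ty": -0.16,"tz": 0.29,"rx": 68,"ry": 0,"rz": 0,"claw": 0.6},{"tx": 0.09,"ty": -0.19,"tz": 0.34,"rx": 76.5,"ry": 0,"rz": 0,"claw": 0.6},{"tx": 0.0935,"ty": -0.2173,"tz": 0.383,"rx": 85,"ry": 0,"rz": 0,"claw": 0.6}]'

```text
time_s: 1.9
tool_pos: [485.9, 136.1, 120.3]
orientation: [[-0.0, 0.93, -0.367], [-0.0, -0.367, -0.93], [-1.0, -0.0, 0.0]]
wrist_force: [1.1, 1.2, 0.1]
finger_gap: 56.7
```

```bash
python3 pk.py 120
```

```text
t(m) [0.0003 0.007  0.0048] r(deg) [8.315e+01 3.000e-02 1.000e-02]
1.9 [0.2  0.3  1.75 0.   1.09 0.58] [485.88447873 136.11350612 120.25469606]
```

step_arm --deltas '[{"tx": 0,"ty": 0.007,"tz": 0.0048,"rx": 83.1,"ry": 0,"rz": 0,"claw": 0.5},{"tx": 0,"ty": 0.007,"tz": 0.0048,"rx": 83.1,"ry": 0,"rz": 0,"claw": 0.5},{"tx": 0,"ty": 0.007,"tz": 0.0048,"rx": 83.1,"ry": 0,"rz": 0,"claw": 0.5},{"tx": 0,"ty": 0.007,"tz": 0.0048,"rx": 83.1,"ry": 0,"rz": 0,"claw": 0.5},{"tx": 0,"ty": 0.007,"tz": 0.0048,"rx": 83.1,"ry": 0,"rz": 0,"claw": 0.5},{"tx": 0,"ty": 0.007,"tz": 0.0048,"rx": 83.1,"ry": 0,"rz": 0,"claw": 0.5},{"tx": 0,"ty": 0.007,"tz": 0.0048,"rx": 83.1,"ry": 0,"rz": 0,"claw": 0.5},{"tx": 0,"ty": 0.007,"tz": 0.0048,"rx": 83.1,"ry": 0,"rz": 0,"claw": 0.5},{"tx": 0,"ty": 0.007,"tz": 0.0048,"rx": 83.1,"ry": 0,"rz": 0,"claw": 0.5},{"tx": 0,"ty": 0.007,"tz": 0.0048,"rx": 83.1,"ry": 0,"rz": 0,"claw": 0.5}]'

```text
time_s: 2.9
tool_pos: [490.7, 129.1, 120.3]
orientation: [[-0.0, -0.259, -0.966], [-0.0, -0.966, 0.259], [-1.0, 0.0, 0.0]]
wrist_force: [-0.4, 0.9, -0.1]
finger_gap: 47.2
```

```bash
python3 pk.py 43
```

```text
t(m) [ 0.0773 -0.      0.    ] r(deg) [-0.3   0.02 -0.01]
2.9 [0.19 0.31 1.74 0.   1.09 2.02] [490.6612437  129.06856134 120.29513537]
```

step_arm --deltas '[{"tx": 0.025,"ty": 0,"tz": 0,"rx": -0.3,"ry": 0,"rz": 0,"claw": 0.5},{"tx": 0.045,"ty": 0,"tz": 0,"rx": -0.3,"ry": 0,"rz": 0,"claw": 0.5},{"tx": 0.06,"ty": 0,"tz": 0,"rx": -0.3,"ry": 0,"rz": 0,"claw": 0.5},{"tx": 0.07,"ty": 0,"tz": 0,"rx": -0.3,"ry": 0,"rz": 0,"claw": 0.5},{"tx": 0.0773,"ty": 0,"tz": 0,"rx": -0.3,"ry": 0,"rz": 0,"claw": 0.5},{"tx": 0.0773,"ty": 0,"tz": 0,"rx": -0.3,"ry": 0,"rz": 0,"claw": 0.5}]'

```text
time_s: 3.5
tool_pos: [490.4, 129.0, 42.5]
orientation: [[-0.001, -0.254, -0.967], [-0.0, -0.967, 0.254], [-1.0, 0.0, 0.001]]
wrist_force: [0.4, -0.1, 0.4]
finger_gap: 46.8
```

step_arm --deltas '[{"tx": 0,"ty": 0,"tz": 0,"rx": 0,"ry": 0,"rz": 0,"claw": 0},{"tx": 0,"ty": 0,"tz": 0,"rx": 0,"ry": 0,"rz": 0,"claw": 0},{"tx": 0,"ty": 0,"tz": 0,"rx": 0,"ry": 0,"rz": 0,"claw": 0},{"tx": 0,"ty": 0,"tz": 0,"rx": 0,"ry": 0,"rz": 0,"claw": 0},{"tx": 0,"ty": 0,"tz": 0,"rx": 0,"ry": 0,"rz": 0,"claw": 0},{"tx": 0,"ty": 0,"tz": 0,"rx": 0,"ry": 0,"rz": 0,"claw": 0},{"tx": 0,"ty": 0,"tz": 0,"rx": 0,"ry": 0,"rz": 0,"claw": 0}]' --squeeze 40

```text
time_s: 4.2
tool_pos: [490.5, 129.1, 42.7]
orientation: [[-0.001, -0.254, -0.967], [-0.0, -0.967, 0.254], [-1.0, 0.0, 0.001]]
wrist_force: [-0.5, 1.2, 3.0]
finger_gap: 13.6
```

```bash
python3 pk.py 130
```

```text
t(m) [-0.0873 -0.      0.    ] r(deg) [ 0.    0.05 -0.02]
4.2 [0.19 0.42 1.8  0.   0.92 2.01] [490.54982255 129.05941911  42.7118472 ]
```

step_arm --deltas '[{"tx": -0.02,"ty": 0,"tz": 0,"rx": 0,"ry": 0,"rz": 0,"claw": 0},{"tx": -0.06,"ty": 0,"tz": 0,"rx": 0,"ry": 0,"rz": 0,"claw": 0},{"tx": -0.1,"ty": 0,"tz": 0,"rx": 0,"ry": 0,"rz": 0,"claw": 0},{"tx": -0.14,"ty": 0,"tz": 0,"rx": 0,"ry": 0,"rz": 0,"claw": 0},{"tx": -0.165,"ty": 0,"tz": 0,"rx": 0,"ry": 0,"rz": 0,"claw": 0},{"tx": -0.165,"ty": 0,"tz": 0,"rx": 0,"ry": 0,"rz": 0,"claw": 0},{"tx": -0.165,"ty": 0,"tz": 0,"rx": 0,"ry": 0,"rz": 0,"claw": 0},{"tx": -0.165,"ty": 0,"tz": 0,"rx": 0,"ry": 0,"rz": 0,"claw": 0}]'

```text
time_s: 5.0
tool_pos: [490.1, 128.9, 206.0]
orientation: [[-0.003, -0.254, -0.967], [-0.001, -0.967, 0.254], [-1.0, 0.001, 0.003]]
wrist_force: [-0.1, 0.3, -0.9]
finger_gap: 13.6
```

```bash
cat > look.py <<'E'
from h import *
import sys
# measure the cell in hand: orange pixels in tool frame, and white mark
s=bot.sense(); R0=np.array(s['orientation']); print(s['time_s'],s['tool_pos'].round(1),np.round(s['qpos'],2),s['wrist_force'].round(1),s['finger_gap'])
ims=[]
for n in ('scene','top'):
    c=bot.camera(n); W=cloud(c); h=cv2.cvtColor(c['pixels'],cv2.COLOR_BGR2HSV)
    T=(W-s['tool_pos'])@R0
    m=(h[...,0]>=4)&(h[...,0]<=17)&(h[...,1]>140)&(h[...,2]>40)&(np.linalg.norm(T,axis=2)<60)
    if m.sum()>5:
        print(n,m.sum(),'orange tool-frame min/med/max',np.percentile(T[m],[2,50,98],axis=0).round(1).tolist())
        v,u=np.argwhere(m).mean(0).astype(int)
    else:
        print(n,'no orange'); v,u=200,320
    v=np.clip(v,40,360);u=np.clip(u,40,600)
    ims.append(cv2.resize(c['pixels'][v-40:v+40,u-40:u+40],None,fx=5,fy=5,interpolation=cv2.INTER_CUBIC))
cv2.imwrite(sys.argv[1],np.hstack(ims))
E
python3 look.py pics/l1.png
python3 - <<'E'
from h import *
p,Rc=port(27+60-9.3,47); plan(p,cellR2tool(Rc)); print(p)
E
```

```text
5.0 [490.1 128.9 206. ] [0.18 0.21 1.65 0.   1.28 2.01] [-0.1  0.3 -0.9] 13.62189548416466
scene 37 orange tool-frame min/med/max [[-12.9, -4.7, -20.7], [-0.8, 6.8, 12.7], [12.3, 8.5, 19.3]]
top no orange
t(m) [ 0.0364  0.3015 -0.0626] r(deg) [-60.92  30.52   8.59]
[ 474.14996601 -178.50505044  170.08825888]
```

View pics/l1.png

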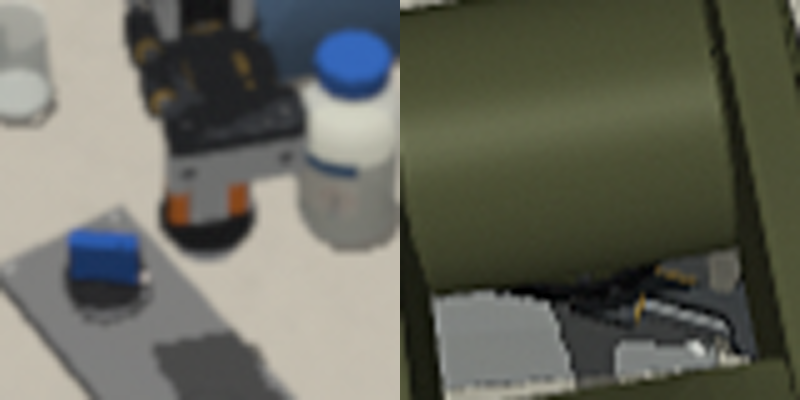

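step_arm --deltas '[{"tx": 0.004,"ty": 0.03,"tz": -0.006,"rx": -6,"ry": 3,"rz": 0.9,"claw": 0},{"tx": 0.008,"ty": 0.07,"tz": -0.015,"rx": -13,"ry": 6.5,"rz": 1.8,"claw": 0},{"tx": 0.012,"ty": 0.11,"tz": -0.023,"rx": -20,"ry": 10,"rz": 2.8,"claw": 0},{"tx": 0.016,"ty": 0.15,"tz": -0.031,"rx": -27,"ry": 13.5,"rz": 3.8,"claw": 0},{"tx": 0.02,"ty": 0.19,"tz": -0.039,"rx": -34,"ry": 17,"rz": 4.8,"claw": 0},{"tx": 0.025,"ty": 0.22,"tz": -0.046,"rx": -41,"ry": 20.5,"rz": 5.8,"claw": 0},{"tx": 0.03,"ty": 0.25,"tz": -0.053,"rx": -48,"ry": 24,"rz": 6.8,"claw": 0},{"tx": 0.034,"ty": 0.28,"tz": -0.058,"rx": -55,"ry": 27.5,"rz": 7.7,"claw": 0},{"tx": 0.0364,"ty": 0.3015,"tz": -0.0626,"rx": -60.9,"ry": 30.5,"rz": 8.6,"claw": 0},{"tx": 0.0364,"ty": 0.3015,"tz": -0.0626,"rx": -60.9,"ry": 30.5,"rz": 8.6,"claw": 0}]'

```text
time_s: 6.1
tool_pos: [474.2, -174.1, 169.4]
orientation: [[0.481, 0.624, -0.616], [0.001, -0.703, -0.711], [-0.877, 0.341, -0.339]]
wrist_force: [0.7, 0.2, -0.4]
finger_gap: 13.8
```

step_arm --deltas '[{"tx": 0,"ty": 0,"tz": 0,"rx": 0,"ry": 0,"rz": 0,"claw": 0},{"tx": 0,"ty": 0,"tz": 0,"rx": 0,"ry": 0,"rz": 0,"claw": 0}]'

```text
time_s: 6.3
tool_pos: [473.7, -174.1, 168.7]
orientation: [[0.479, 0.622, -0.62], [0.001, -0.707, -0.708], [-0.878, 0.338, -0.339]]
wrist_force: [0.1, 0.3, -0.9]
finger_gap: 13.9
```

```bash
cat > pp.py <<'E'
from h import *
import sys
zg,ang=float(sys.argv[1]),float(sys.argv[2]); off=tuple(map(float,sys.argv[3:5])) or (0,0)
s=bot.sense(); R=np.array(s['orientation']); g=np.array(s['tool_pos'])-9.3*R[:,0]
print('t',round(s['time_s'],2),'grip in port',(RP.T@(g-C)).round(2),'key angle',np.degrees(np.arctan2(*(-(RP.T@R)[[1,0],2]))).round(2),'axis err',np.degrees(np.arccos(-R[:,0]@RP[:,2])).round(2),'F port',(RP.T@s['wrist_force']).round(1),'M',(RP.T@s['torque']).round(2),'gap',round(s['finger_gap'],1),'q',np.round(s['qpos'],2))
p,Rc=port(zg-9.3,ang,off); plan(p,cellR2tool(Rc))
E
sed -i 's/) or (0,0)/) if len(sys.argv)>4 else (0,0)/' pp.py
python3 pp.py 80 47; python3 look.py pics/l2.png
```

```text
t 6.3 grip in port [-0.78  4.43 85.94] key angle 44.4 axis err 1.41 F port [-0.3  0.3 -0.9] M [-0.05  0.48  0.03] gap 13.9 q [-0.56  0.03  2.03  0.41  0.69 -0.04]
t(m) [0.0059 0.0039 0.0022] r(deg) [-2.61  1.18  0.79]
6.3 [ 473.7 -174.1  168.7] [-0.56  0.03  2.03  0.41  0.69 -0.04] [ 0.1  0.3 -0.9] 13.903455542722037
scene 46 orange tool-frame min/med/max [[-23.3, -2.6, -22.7], [-10.3, 4.8, 14.8], [12.3, 6.6, 18.7]]
top 183 orange tool-frame min/med/max [[-24.9, -8.7, -26.8], [-21.8, -1.5, -12.0], [7.6, 5.2, 15.2]]
```

View pics/l2.png

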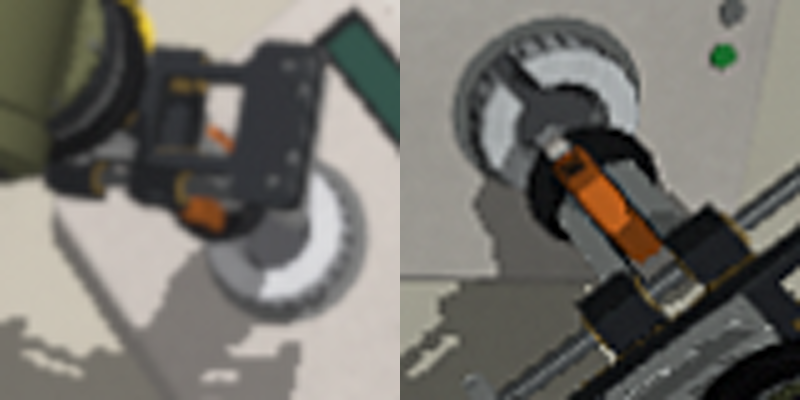

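```bash
cat > tilt.py <<'E'
from h import *
s=bot.sense(); R0=np.array(s['orientation'])
for k in range(2):
    c=bot.camera('top'); W=cloud(c); h=cv2.cvtColor(c['pixels'],cv2.COLOR_BGR2HSV); T=(W-s['tool_pos'])@R0
    m=(h[...,0]>=4)&(h[...,0]<=17)&(h[...,1]>140)&(h[...,2]>40)&(np.linalg.norm(T,axis=2)<60)&(T[...,0]<-14)
    m=cv2.erode(m.astype(np.uint8),np.ones((3,3)))>0
    P=T[m]; A=np.c_[P[:,1:],np.ones(len(P))]; co=np.linalg.lstsq(A,P[:,0],rcond=None)[0]
    print(len(P),'slope y,z deg',np.degrees(np.arctan(co[:2])).round(1),'x at 0',co[2].round(1),'z range',P[:,2].min().round(1),P[:,2].max().round(1),'y med',np.median(P[:,1]).round(1))
E
python3 tilt.py; python3 pp.py 80 47
```

```text
77 slope y,z deg [ 1.7 -1. ] x at 0 -22.4 z range -24.3 14.2 y med -1.8
77 slope y,z deg [-1.5 -1.2] x at 0 -22.7 z range -25.4 15.6 y med -2.1
t 6.5 grip in port [ 0.24  5.23 86.25] key angle 44.64 axis err 1.31 F port [-0.2 -0.4 -1. ] M [-0.02  0.44  0.07] gap 13.6 q [-0.56  0.03  2.03  0.41  0.69 -0.04]
t(m) [0.0063 0.0037 0.0035] r(deg) [-2.37  1.08  0.74]
```

step_arm --deltas '[{"tx": 0.013,"ty": 0.002,"tz": 0.002,"rx": -1.2,"ry": 0.5,"rz": 0.4,"claw": 0},{"tx": 0.0263,"ty": 0.0037,"tz": 0.0035,"rx": -2.4,"ry": 1.1,"rz": 0.7,"claw": 0},{"tx": 0.0263,"ty": 0.0037,"tz": 0.0035,"rx": -2.4,"ry": 1.1,"rz": 0.7,"claw": 0},{"tx": 0.0263,"ty": 0.0037,"tz": 0.0035,"rx": -2.4,"ry": 1.1,"rz": 0.7,"claw": 0},{"tx": 0.0263,"ty": 0.0037,"tz": 0.0035,"rx": -2.4,"ry": 1.1,"rz": 0.7,"claw": 0}]'

```text
time_s: 7.0
tool_pos: [487.4, -178.2, 147.2]
orientation: [[0.5, 0.643, -0.581], [0.007, -0.673, -0.739], [-0.866, 0.366, -0.341]]
wrist_force: [-0.0, -0.2, -1.2]
finger_gap: 13.7
```

```bash
python3 tilt.py; python3 pp.py 60 47; python3 look.py pics/l3.png
```

```text
68 slope y,z deg [ 6.8 -1. ] x at 0 -22.5 z range -25.6 14.6 y med -1.9
66 slope y,z deg [-0.3 -1.1] x at 0 -22.6 z range -23.8 15.3 y med -1.9
t 7.1 grip in port [-2.000e-02  3.000e-02  6.047e+01] key angle 47.03 axis err 0.03 F port [-1.3  0.3 -0.7] M [-0.06  0.42 -0.  ] gap 13.7 q [-0.56  0.09  2.03  0.48  0.62 -0.16]
t(m) [0.0005 0.     0.    ] r(deg) [ 0.03 -0.03 -0.  ]
7.1 [ 487.4 -178.3  147.1] [-0.56  0.09  2.03  0.48  0.62 -0.16] [-0.7  0.3 -1.3] 13.725451253424517
scene 40 orange tool-frame min/med/max [[-24.9, -3.6, -21.8], [-6.2, 5.3, 15.1], [10.1, 6.9, 18.2]]
top 165 orange tool-frame min/med/max [[-24.5, -8.0, -25.7], [-21.7, -1.2, -12.6], [6.6, 5.5, 16.7]]
```

View pics/l3.png

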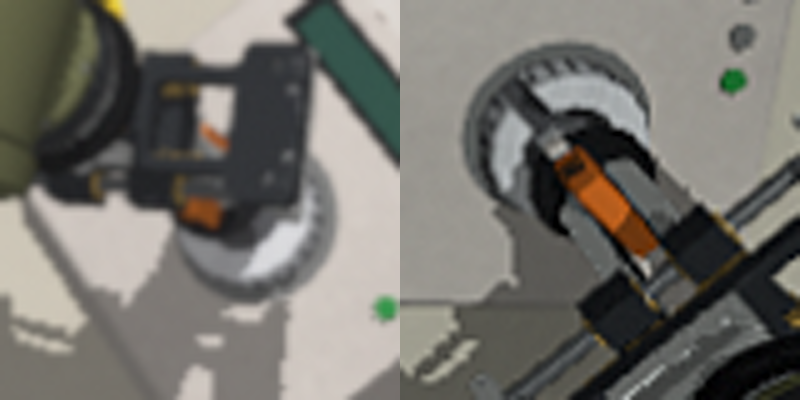

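```bash
python3 pp.py 41 47 -0.8 -2.2
```

```text
t 7.2 grip in port [-1.600e-01 -2.000e-02  6.035e+01] key angle 47.03 axis err 0.03 F port [-1.4 -0.8 -1.3] M [-0.06  0.49  0.04] gap 14.0 q [-0.56  0.09  2.03  0.48  0.62 -0.16]
t(m) [0.0194 0.001  0.002 ] r(deg) [ 0.03 -0.03  0.  ]
```

step_arm --deltas '[{"tx": 0.005,"ty": 0.001,"tz": 0.002,"rx": 0,"ry": 0,"rz": 0,"claw": 0},{"tx": 0.01,"ty": 0.001,"tz": 0.002,"rx": 0,"ry": 0,"rz": 0,"claw": 0},{"tx": 0.014,"ty": 0.001,"tz": 0.002,"rx": 0,"ry": 0,"rz": 0,"claw": 0},{"tx": 0.017,"ty": 0.001,"tz": 0.002,"rx": 0,"ry": 0,"rz": 0,"claw": 0},{"tx": 0.0194,"ty": 0.001,"tz": 0.002,"rx": 0,"ry": 0,"rz": 0,"claw": 0},{"tx": 0.0194,"ty": 0.001,"tz": 0.002,"rx": 0,"ry": 0,"rz": 0,"claw": 0}]'

```text
time_s: 7.8
tool_pos: [496.5, -180.3, 129.4]
orientation: [[0.5, 0.643, -0.581], [0.007, -0.673, -0.739], [-0.866, 0.365, -0.341]]
wrist_force: [-0.1, -0.5, -0.7]
finger_gap: 13.6
```

```bash
python3 pp.py 37 47 -0.8 -2.2
```

```text
t 7.8 grip in port [-0.98 -2.07 40.6 ] key angle 47.03 axis err 0.05 F port [-0.5 -0.5 -0.6] M [-0.05  0.47  0.04] gap 13.6 q [-0.55  0.14  2.03  0.51  0.58 -0.19]
t(m) [ 0.0036  0.0002 -0.    ] r(deg) [ 0.03 -0.02  0.04]
```

step_arm --deltas '[{"tx": 0.0015,"ty": 0,"tz": 0,"rx": 0,"ry": 0,"rz": 0,"claw": 0},{"tx": 0.003,"ty": 0,"tz": 0,"rx": 0,"ry": 0,"rz": 0,"claw": 0},{"tx": 0.0036,"ty": 0,"tz": 0,"rx": 0,"ry": 0,"rz": 0,"claw": 0},{"tx": 0.0036,"ty": 0,"tz": 0,"rx": 0,"ry": 0,"rz": 0,"claw": 0}]'

```text
time_s: 8.2
tool_pos: [498.3, -180.2, 126.3]
orientation: [[0.5, 0.643, -0.581], [0.007, -0.673, -0.739], [-0.866, 0.365, -0.341]]
wrist_force: [0.2, 0.5, -1.1]
finger_gap: 13.9
```

step_arm --deltas '[{"tx": 0.001,"ty": 0,"tz": 0,"rx": 0,"ry": 0,"rz": 0,"claw": 0},{"tx": 0.002,"ty": 0,"tz": 0,"rx": 0,"ry": 0,"rz": 0,"claw": 0},{"tx": 0.002,"ty": 0,"tz": 0,"rx": 0,"ry": 0,"rz": 0,"claw": 0}]'

```text
time_s: 8.5
tool_pos: [499.4, -180.2, 124.4]
orientation: [[0.5, 0.643, -0.581], [0.007, -0.673, -0.739], [-0.866, 0.365, -0.341]]
wrist_force: [-0.2, -0.4, -1.4]
finger_gap: 14.1
```

```bash
python3 pp.py 32 47 -0.8 -2.2
```

```text
t 8.5 grip in port [-1.02 -2.05 34.86] key angle 47.03 axis err 0.05 F port [-0.9 -0.4 -1.1] M [0.   0.48 0.02] gap 14.1 q [-0.55  0.15  2.02  0.52  0.57 -0.19]
t(m) [ 0.0029  0.0003 -0.    ] r(deg) [ 0.03 -0.02  0.05]
```

step_arm --deltas '[{"tx": 0.001,"ty": 0,"tz": 0,"rx": 0,"ry": 0,"rz": 0,"claw": 0},{"tx": 0.002,"ty": 0,"tz": 0,"rx": 0,"ry": 0,"rz": 0,"claw": 0},{"tx": 0.0025,"ty": 0,"tz": 0,"rx": 0,"ry": 0,"rz": 0,"claw": 0},{"tx": 0.0025,"ty": 0,"tz": 0,"rx": 0,"ry": 0,"rz": 0,"claw": 0}]'

```text
time_s: 8.9
tool_pos: [500.6, -180.2, 122.2]
orientation: [[0.5, 0.643, -0.581], [0.007, -0.673, -0.739], [-0.866, 0.365, -0.341]]
wrist_force: [-1.1, 0.0, -2.1]
finger_gap: 13.9
```

```bash
python3 pp.py 29 47 -0.8 -2.2
```

```text
t 8.9 grip in port [-1.07 -2.04 32.31] key angle 47.03 axis err 0.06 F port [-2.   0.  -1.2] M [-0.    0.46  0.01] gap 13.9 q [-0.55  0.16  2.02  0.52  0.57 -0.2 ]
t(m) [ 0.0033  0.0003 -0.0001] r(deg) [ 0.03 -0.02  0.05]
```

step_arm --deltas '[{"tx": 0.001,"ty": 0,"tz": 0,"rx": 0,"ry": 0,"rz": 0,"claw": 0},{"tx": 0.002,"ty": 0,"tz": 0,"rx": 0,"ry": 0,"rz": 0,"claw": 0},{"tx": 0.003,"ty": 0,"tz": 0,"rx": 0,"ry": 0,"rz": 0,"claw": 0},{"tx": 0.003,"ty": 0,"tz": 0,"rx": 0,"ry": 0,"rz": 0,"claw": 0}]'

```text
time_s: 9.3
tool_pos: [502.1, -180.1, 119.4]
orientation: [[0.499, 0.643, -0.581], [0.008, -0.673, -0.739], [-0.866, 0.365, -0.341]]
wrist_force: [-0.5, -0.6, -1.9]
finger_gap: 13.6
```

```bash
python3 pp.py 27 47 -0.8 -2.2
```

```text
t 9.3 grip in port [-1.14 -1.99 29.15] key angle 47.03 axis err 0.07 F port [-1.4 -0.6 -1.4] M [-0.1   0.49  0.02] gap 13.6 q [-0.55  0.17  2.02  0.52  0.56 -0.2 ]
t(m) [ 0.0022  0.0004 -0.0001] r(deg) [ 0.03 -0.02  0.07]
```

step_arm --deltas '[{"tx": 0.0007,"ty": 0,"tz": 0,"rx": 0,"ry": 0,"rz": 0,"claw": 0},{"tx": 0.0015,"ty": 0,"tz": 0,"rx": 0,"ry": 0,"rz": 0,"claw": 0},{"tx": 0.0015,"ty": 0,"tz": 0,"rx": 0,"ry": 0,"rz": 0,"claw": 0}]'

```text
time_s: 9.6
tool_pos: [502.9, -180.1, 118.1]
orientation: [[0.499, 0.643, -0.581], [0.008, -0.673, -0.739], [-0.866, 0.365, -0.341]]
wrist_force: [0.4, -1.2, -1.6]
finger_gap: 13.9
```

step_arm --deltas '[{"tx": 0.0005,"ty": 0,"tz": 0,"rx": 0,"ry": 0,"rz": 0,"claw": 0},{"tx": 0.001,"ty": 0,"tz": 0,"rx": 0,"ry": 0,"rz": 0,"claw": 0}]'

```text
time_s: 9.8
tool_pos: [503.4, -180.1, 117.1]
orientation: [[0.499, 0.643, -0.581], [0.008, -0.673, -0.739], [-0.866, 0.365, -0.341]]
wrist_force: [-0.0, -0.4, -1.1]
finger_gap: 13.6
```

```bash
python3 pp.py 26 47 -0.8 -2.2; python3 look.py pics/l4.png
```

```text
t 9.8 grip in port [-1.19 -2.02 26.54] key angle 47.02 axis err 0.07 F port [-0.6 -0.4 -1. ] M [-0.06  0.49  0.02] gap 13.6 q [-0.54  0.17  2.02  0.53  0.56 -0.2 ]
t(m) [ 0.0005  0.0004 -0.0001] r(deg) [ 0.02 -0.02  0.07]
9.8 [ 503.4 -180.1  117.1] [-0.54  0.17  2.02  0.53  0.56 -0.2 ] [-0.  -0.4 -1.1] 13.606907676763143
scene 35 orange tool-frame min/med/max [[-23.5, -0.4, -22.6], [-4.6, 5.4, 13.8], [11.8, 6.7, 18.0]]
top 156 orange tool-frame min/med/max [[-24.5, -8.1, -25.6], [-21.8, -1.8, -11.9], [11.3, 5.4, 15.8]]
```

View pics/l4.png

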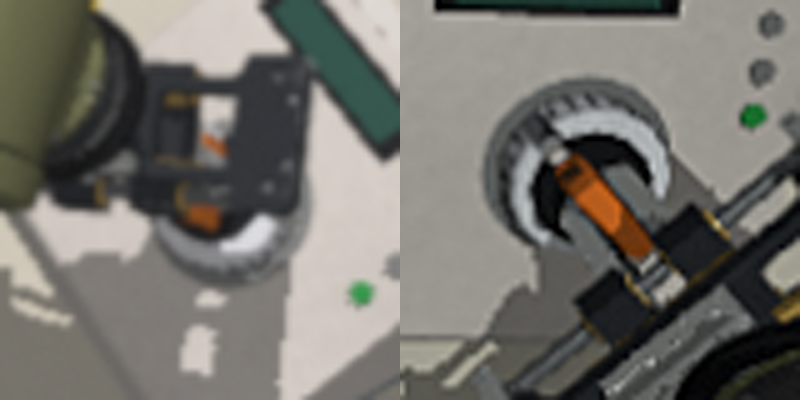

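The flange is close to the collar and the white mark lines up with the keyway (right half, about 550,148). I continue gently until contact.

step_arm --deltas '[{"tx": 0.0005,"ty": 0,"tz": 0,"rx": 0,"ry": 0,"rz": 0,"claw": 0},{"tx": 0.001,"ty": 0,"tz": 0,"rx": 0,"ry": 0,"rz": 0,"claw": 0}]'

```text
time_s: 10.1
tool_pos: [503.8, -180.1, 116.6]
orientation: [[0.499, 0.643, -0.58], [0.008, -0.673, -0.739], [-0.866, 0.365, -0.341]]
wrist_force: [-16.3, 2.2, 15.8]
finger_gap: 13.5
```

step_arm --deltas '[{"tx": 0.0005,"ty": 0,"tz": 0,"rx": 0,"ry": 0,"rz": 0,"claw": 0},{"tx": 0.001,"ty": 0,"tz": 0,"rx": 0,"ry": 0,"rz": 0,"claw": 0}]'

```text
time_s: 10.3
tool_pos: [503.9, -180.1, 116.5]
orientation: [[0.5, 0.644, -0.58], [0.008, -0.673, -0.74], [-0.866, 0.365, -0.341]]
wrist_force: [-30.6, 3.4, 29.4]
finger_gap: 13.7
```

```bash
python3 pp.py 25 47 -0.8 -2.2
```

```text
t 10.3 grip in port [-1.08 -1.99 25.75] key angle 47.07 axis err 0.08 F port [-11.8   3.8  40.7] M [0.59 2.61 0.04] gap 13.7 q [-0.54  0.18  2.02  0.53  0.55 -0.2 ]
t(m) [ 0.0008  0.0004 -0.    ] r(deg) [ 0.07 -0.03  0.07]
```

Hard stop at about 26 mm, roughly 9 mm below key-on-collar height, so the flange is flush. I relieve the force, release and back out.

step_arm --deltas '[{"tx": -0.0006,"ty": 0,"tz": 0,"rx": 0,"ry": 0,"rz": 0,"claw": 0},{"tx": -0.0006,"ty": 0,"tz": 0,"rx": 0,"ry": 0,"rz": 0,"claw": 0}]' --squeeze 10

```text
time_s: 10.5
tool_pos: [503.6, -180.1, 117.2]
orientation: [[0.5, 0.643, -0.58], [0.008, -0.673, -0.74], [-0.866, 0.365, -0.341]]
wrist_force: [1.4, -0.1, -0.5]
finger_gap: 14.2
```

step_arm --deltas '[{"tx": 0,"ty": 0,"tz": 0,"rx": 0,"ry": 0,"rz": 0,"claw": 0.4},{"tx": 0,"ty": 0,"tz": 0,"rx": 0,"ry": 0,"rz": 0,"claw": 0.4},{"tx": 0,"ty": 0,"tz": 0,"rx": 0,"ry": 0,"rz": 0,"claw": 0.4},{"tx": 0,"ty": 0,"tz": 0,"rx": 0,"ry": 0,"rz": 0,"claw": 0.4},{"tx": 0,"ty": 0,"tz": 0,"rx": 0,"ry": 0,"rz": 0,"claw": 0.4},{"tx": -0.02,"ty": 0,"tz": 0,"rx": 0,"ry": 0,"rz": 0,"claw": 0.4},{"tx": -0.06,"ty": 0,"tz": 0,"rx": 0,"ry": 0,"rz": 0,"claw": 0.4},{"tx": -0.1,"ty": 0,"tz": 0,"rx": 0,"ry": 0,"rz": 0,"claw": 0.4},{"tx": -0.13,"ty": 0,"tz": 0,"rx": 0,"ry": 0,"rz": 0,"claw": 0.4},{"tx": -0.13,"ty": 0,"tz": 0,"rx": 0,"ry": 0,"rz": 0,"claw": 0.4}]'

```text
time_s: 11.5
tool_pos: [438.5, -181.9, 233.5]
orientation: [[0.504, 0.641, -0.579], [0.004, -0.672, -0.741], [-0.864, 0.371, -0.341]]
wrist_force: [-0.2, -0.6, -0.6]
finger_gap: 37.8
```

```bash
cat > chk.py <<'E'
from h import *
import sys
s=bot.sense(); print(s['time_s'],s['tool_pos'].round(1),s['wrist_force'].round(1),s['finger_gap'])
ims=[]
for n in ('scene','top'):
    c=bot.camera(n); W=cloud(c); h=cv2.cvtColor(c['pixels'],cv2.COLOR_BGR2HSV); L=(W-C)@RP
    m=(h[...,0]>=4)&(h[...,0]<=17)&(h[...,1]>140)&(h[...,2]>40)&(np.linalg.norm(L,axis=2)<70)
    P=L[m]; print(n,len(P)); 
    if len(P)>10:
        t=P[P[:,2]>np.percentile(P[:,2],97)-4]; co=np.linalg.lstsq(np.c_[t[:,:2],np.ones(len(t))],t[:,2],rcond=None)[0]
        print(' top face centre',t.mean(0).round(1),'med z',np.median(t[:,2]).round(1),'(flush 40) tilt deg',np.degrees(np.arctan(co[:2])).round(1))
    mb=(h[...,0]>=100)&(h[...,0]<=125)&(h[...,1]>150)&(h[...,2]>60)&(abs(W[...,0]-485)<60)&(abs(W[...,1]-250)<60); print(' blue',mb.sum(),W[mb].mean(0).round(1) if mb.any() else '')
    u,v=(380,280) if n=='scene' else (451,203)
    ims.append(cv2.resize(c['pixels'][v-40:v+40,u-40:u+40],None,fx=5,fy=5,interpolation=cv2.INTER_CUBIC))
cv2.imwrite(sys.argv[1],np.hstack(ims))
E
python3 chk.py pics/c1.png
```

```text
11.5 [ 438.5 -181.9  233.5] [-0.2 -0.6 -0.6] 37.77536395036774
scene 150
 top face centre [-3.7 -3.3 40.4] med z 40.1 (flush 40) tilt deg [1.  0.4]
 blue 9 [489.8 243.7  65. ]
top 175
 top face centre [-0.3  1.5 39.2] med z 39.1 (flush 40) tilt deg [ 1.  -2.5]
 blue 109 [477.9 249.4  63.5]
```

View pics/c1.png

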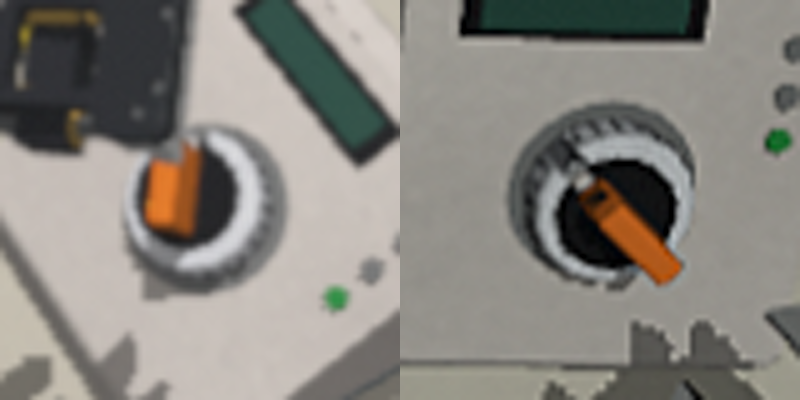

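The flange sits flush on the collar, with the mark at the keyway (right half, about 578,178). The gripper is clear and the blue cell hasn't moved, so I hand in.

step_arm --deltas '[{"tx": -0.01,"ty": 0,"tz": 0,"rx": 0,"ry": 0,"rz": 0,"claw": 0.4},{"tx": -0.01,"ty": 0,"tz": 0,"rx": 0,"ry": 0,"rz": 0,"claw": 0.4},{"tx": -0.01,"ty": 0,"tz": 0,"rx": 0,"ry": 0,"rz": 0,"claw": 0.4}]'

```text
time_s: 11.9
tool_pos: [433.7, -181.3, 238.2]
orientation: [[0.5, 0.643, -0.58], [0.007, -0.673, -0.74], [-0.866, 0.366, -0.341]]
wrist_force: [0.6, -0.7, -0.3]
finger_gap: 37.5
```

```bash
python3 -c "
from plant import bot
print(bot.close_job())"
```

```text
the job is handed in; nothing more can be done
None
```

The orange cell is in the port with its flange flush on the collar, released, and the job was handed in at about 12 s.

- **Keyway:** It showed in the depth image at about 47° to the left of uphill. I set the cell at that angle and the key went straight in, so no turning search was needed.
- **Pressing home:** I lowered it in steps until it met a hard stop, where the wrist force reached about 42 N (limit 80 N). I then eased off, opened the jaws and backed out.
- **Seating:** The bar's top measured 39.1 mm (top camera) and 40.1 mm (scene camera) above the collar face, where 40 mm is flush. Fitted tilt was 1 to 2.5°, within camera noise.
- **Release:** The gripper is well clear of the cell and the wrist force is near zero.
- **Disagreements:** The cameras differ by 3 to 5 mm sideways on where the bar is. The stop came about 1.2 mm deeper than my port estimate, within the calibration error.
- **Blue cell:** The top camera shows it where it started; the scene camera saw too little of it to say.
- **Beaker and timer:** I did not re-measure them; nothing passed near them.

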